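# Load the spare lock cylinders and hold the torch on the brass one

### The job

Stand the two spare lock cylinders, the brass one and the grey one, fully down in the two empty pockets of the wooden rack, and leave alone the two already there. Then draw the lit torch out of its bench holder, turn it lens down and finish still holding it in the air, the beam slanting down at 45 degrees or steeper with its middle on the top end (the keyway) of the brass cylinder, the lens about 10 cm from it. Do not put the torch down or let go of it, and leave the other things on the bench where they are.

Things in the scene. Friction and masses are not known exactly. Their poses are not given: they have to be found in the camera images.
- rack: beech block on an aluminium foot plate, 72 x 196 x 46 mm, fixed. Origin: centre of its underside; x across it, y along its row of four pockets, z up. Pockets: rectangular, 36.5 (rack x) by 20 mm (rack y), 42 mm apart, mouths 46 mm and floors 16 mm above the worktop. Two are taken, two empty (grey felt on the floor); which ones differs
- pocket_0 (a point): centre of the mouth of pocket 0 (rack y = -63 mm), 46 mm above the worktop, axes as the rack's
- pocket_1 (a point): centre of the mouth of pocket 1 (rack y = -21 mm), 46 mm above the worktop, axes as the rack's
- pocket_2 (a point): centre of the mouth of pocket 2 (rack y = +21 mm), 46 mm above the worktop, axes as the rack's
- pocket_3 (a point): centre of the mouth of pocket 3 (rack y = +63 mm), 46 mm above the worktop, axes as the rack's
- lock_brass: spare lock cylinder, yellow brass, 160 g, standing on the worktop: 62 mm tall (body x, up), 33 mm (y) by 17 mm (z); hollow in the middle 10 mm of its height. Origin at half height in one 33 mm side face, 8.5 mm (body z) from the middle axis. Grip its top 26 mm from above across the 33 mm. Fits a pocket, 33 mm along rack x, either way round, and stands 32 mm proud
- lock_brass_key (a point): middle of the brass cylinder's top (keyway) face, axes as its body's
- lock_brass_foot (a point): middle of the brass cylinder's bottom face, axes as its body's
- lock_nickel: spare lock cylinder like the brass one, but grey nickel (its round plug face is brass-coloured), also standing on the worktop in front of the rack; same size, origin and axes
- lock_nickel_foot (a point): middle of the grey spare's bottom face, axes as its body's
- stock_a: grey nickel lock cylinder of the same size, origin and axes, already standing in a pocket of the rack; must stay there
- stock_a_key (a point): middle of the top face of stock_a
- stock_b: the other grey nickel lock cylinder already standing in a pocket; must stay there
- stock_b_key (a point): middle of the top face of stock_b
- dock: bench holder of the torch, fixed: dark steel foot 98 x 66 mm, 13 mm high, aluminium post and a round black sleeve, 37 mm outside and 28 mm inside diameter, 60 mm deep. Origin: centre of its underside, z up. The sleeve opens towards the holder's own -x (roughly to the robot), its axis rising 10 degrees towards the mouth
- dock_mouth (a point): centre of the mouth of the sleeve, 80 mm above the worktop
- torch: lit torch 155 mm long, 150 g: orange barrel 24 mm thick, black tail cap, black head 30 mm thick (last 34 mm). It sits tail first 60 mm deep in the sleeve, 2 mm play all round. Origin on the axis, 92 mm from the tail, 63 mm behind the lens, amid the bare barrel: grip there, across it. Body x: along the axis out of the lens, as the beam goes; y, z square to it, may turn about it
- torch_lens (a point): centre of the torch's lens, axes as the torch's (x along the beam)
- torch_tail (a point): centre of the torch's tail end
- brush: chip brush with wooden handle, 35 x 176 x 12 mm, lying at the front edge of the worktop; bystander. Origin at the centre of its underside
- loupe: black eye loupe, 35 mm in diameter and 28 mm high, at the front right; bystander. Origin at the centre of its underside
- padlock: brass padlock, 62 x 40 x 18 mm, lying between rack and holder at the back; bystander. Origin at the centre of its underside
- oil_bottle: white oil bottle with red nozzle, 42 mm in diameter and 114 mm high, standing at the back behind the rack; bystander. Origin at the centre of its underside
Things that resemble listed ones, but are neither listed nor needed, are in the scene too. Leave any black or pink look-alike of the lock_brass alone.

How it is judged:
On the way, in this order (a step that is already met when the one before it is completed fails the run):
1. both spare cylinders stand fully down in pockets of the rack, let go, with the torch still in its holder ((horizontal distance between lock_brass_foot and pocket_0 below 0.006 m or horizontal distance between lock_brass_foot and pocket_1 below 0.006 m or horizontal distance between lock_brass_foot and pocket_2 below 0.006 m or horizontal distance between lock_brass_foot and pocket_3 below 0.006 m) and height (world z) of each of lock_brass_foot, lock_nickel_foot below 0.021 m and angle between each of lock_brass, lock_nickel's own x axis and vertical below 0.13 rad and contact force between each of lock_brass, lock_nickel and the fingers below 0.1 N and (horizontal distance between lock_nickel_foot and pocket_0 below 0.006 m or horizontal distance between lock_nickel_foot and pocket_1 below 0.006 m or horizontal distance between lock_nickel_foot and pocket_2 below 0.006 m or horizontal distance between lock_nickel_foot and pocket_3 below 0.006 m) and distance of each of stock_a_key, stock_b_key from where it was at the start of the episode below 0.01 m and distance of torch from where it was at the start of the episode below 0.03 m), for 0.2 s.
2. the torch is held in the fingers, right out of its holder (contact force between torch and the fingers above 1 N and contact force between torch and dock below 0.1 N and distance between torch_tail and dock_mouth above 0.02 m and distance of torch from where it was at the start of the episode above 0.1 m), for 0.2 s.
At the end, for the whole second after the job is handed in: Both spares stand free in pockets (foot within 5 mm of floor, 6 mm of centre, 7 deg); stock within 10 mm. Torch gripped, at rest, touching nothing else, lens over 100 mm up and 50 to 160 mm from the brass keyway, beam 40 deg or more below level, within 22 mm of the keyway (torch y and z) ((horizontal distance between lock_brass_foot and pocket_0 below 0.006 m or horizontal distance between lock_brass_foot and pocket_1 below 0.006 m or horizontal distance between lock_brass_foot and pocket_2 below 0.006 m or horizontal distance between lock_brass_foot and pocket_3 below 0.006 m) and height (world z) of each of lock_brass_foot, lock_nickel_foot below 0.021 m and angle between each of lock_brass, lock_nickel's own x axis and vertical below 0.13 rad and contact force between each of lock_brass, lock_nickel and the fingers below 0.1 N and (horizontal distance between lock_nickel_foot and pocket_0 below 0.006 m or horizontal distance between lock_nickel_foot and pocket_1 below 0.006 m or horizontal distance between lock_nickel_foot and pocket_2 below 0.006 m or horizontal distance between lock_nickel_foot and pocket_3 below 0.006 m) and distance of each of stock_a_key, stock_b_key from where it was at the start of the episode below 0.01 m and contact force between torch and the fingers above 1 N and contact force between torch and dock below 0.1 N and contact force between torch and rack below 0.1 N and contact force between torch and lock_brass below 0.1 N and contact force between torch and lock_nickel below 0.1 N and contact force between torch and stock_a below 0.1 N and contact force between torch and stock_b below 0.1 N and contact force between torch and brush below 0.1 N and contact force between torch and loupe below 0.1 N and contact force between torch and padlock below 0.1 N and contact force between torch and oil_bottle below 0.1 N and angle between torch's own x axis and vertical above 2.27 rad and x of lock_brass_key in the frame of torch_lens between 0.05 and 0.16 m and y of lock_brass_key in the frame of torch_lens between -0.022 and 0.022 m and z of lock_brass_key in the frame of torch_lens between -0.022 and 0.022 m and height (world z) of torch_lens above 0.1 m and linear speed of torch below 0.03 m/s); the arm keeps its last pose, push and grip.
It fails at once if a cylinder already in the rack is pulled up or pushed more than 15 mm (distance of any of stock_a_key, stock_b_key from where it was at the start of the episode above 0.015 m).
It fails at once if a bystander is moved more than 30 mm (distance of any of brush, loupe, padlock, oil_bottle from where it was at the start of the episode above 0.03 m).
It also fails if it takes over 72 s, if anything falls off the work surface, if the arm or the gripper's body presses on something with over 40 N, if the wrist force passes 120 N, or if a joint passes its speed limit or range.

### The arm

A 6-joint arm with a two-finger parallel gripper is mounted at the origin on a cart in front of the work surface, level with it; the furniture and walls round the work are solid. World frame = base frame: x ahead of the robot, y to its left, z up, the work surface at z = 0. Lengths are in m, angles in rad, forces in N, time in s.
With the tool pointing down it reaches from about 0.3 to 0.875 m from the base axis. Payload 6.4 kg.
Tool frame: the origin (TCP) lies between the finger pads; the fingertips stand env.tip_reach ahead of it and the grasp point (between the pads) lies 8 mm behind it (env.tip_reach is the distance from the TCP to the fingertips, in m); z points along the fingers, y is the line along which they close (so a half turn about z gives the same grasp; the last joint's range is limited). The gripper opens to 88 mm and grips with 3 to 60 N. Pads are 18 mm wide; open, the fingers measure 123 mm over their backs; the gripper's body (75 mm by 187 mm) begins 45 mm behind the grasp point.
Start: joints at [-0.206, 0.181, 1.607, -0, 1.354, -0.206], TCP at [0.575, 0, 0.25] pointing down, gripper open.
Joint ranges: [-2.99, 2.99], [-0.89, 2.07], [0.3, 2.58], [-1.14, 4.28], [0, 2.63], [-3.12, 3.12]. Speed limits (rad/s): [2.57, 2.57, 3.01, 3.14, 3.14, 3.14].

### API

Orientations are given as a unit quaternion [w, x, y, z].
In Python, from station import env gives the robot as it stands. The module is installed in compiled form; this text tells all that it offers. Calls block until the motion is done:
- env.reach(position, orientation): joint-space move of the TCP to a pose.
- env.line_to(position, ori=None, v=0.15): straight line of the TCP; ori=None keeps the orientation; v is the mean speed in m/s.
- env.goto_joints(angles): joint-space move.
- env.open_gripper() and env.clamp(strength=None): open the fingers fully, or close them until they stop; strength is the grip in N (None keeps the last).
- env.sleep(seconds).
- env.inverse_kinematics(position, orientation): joint angles nearest the present ones, or None.
- env.observe(): the state.
- env.camera(name): name is "scene" or "side" or "wrist"; returns (picture, depth): 384x512x3 uint8, red, green, blue; 384x512 float32, m along the optical axis (not along the pixel's ray), 0 where there is no reading.
- env.camera_params(name): a dict with "fx", "fy", "cx", "cy" (pixels), "rvec" (rotation vector, rad) and "tvec" (3), from world to camera coordinates, as OpenCV has them; the wrist camera has in their place "T_tool_cam" (4x4, takes a point from camera to tool coordinates, whose origin is the TCP and whose axes are the flange's). Camera axes: x right, y down, z forward; pixel columns grow to the right and rows downward; lengths in m; the calibration is good to about 2 mm. A picture is of the moment at which its call begins: read the wrist's pose just before it. camera_params takes no time and is no camera call.
A pose or a line that the arm cannot do raises env.IKError and nothing moves.
- env.job_done(): hands the job in; it is judged then, once.
The state is a dict: "t": time; "q": joint angles; "joint_velocities": joint speeds; "effort": joint torques, N m; "tcp_pos": TCP position; "tcp_rot": TCP orientation; "force": force on the tool from outside, world axes, zero at the start; "ft_torque": the same for the moment, N m; "width": opening from 0.0 (shut) to 1.0 (fully open); "finger_force": force on a finger pad.
Only numpy, scipy, OpenCV 4.12 (cv2) and the standard library are available. Lean on these libraries where they do the work, as an engineer would, in place of code of your own. Each camera call takes 0.05 s, during which the arm holds its last target. There are 200 camera calls.

## Working session

There is one attempt and no reset: what is moved stays moved. The work goes in short steps, each a Python script; the robot and the scene stay as the last script left them, time stands still between calls to the robot, and variables do not carry over. Pictures are saved under pics/ and viewed, at most 10 in all, crops included, and the job is handed in when it is done.

```bash
mkdir -p pics
cat > h.py <<'E'
import numpy as np, cv2
from scipy.spatial.transform import Rotation as R
from station import env
def snap(n,f):
    o=env.observe(); p,d=env.camera(n); cv2.imwrite(f'pics/{f}.png',cv2.cvtColor(p,cv2.COLOR_RGB2BGR)); np.savez(f'pics/{f}.npz',d=d,p=p,pos=o['tcp_pos'],rot=o['tcp_rot']); return p,d
def world(n,f,us):
    z=np.load(f'pics/{f}.npz'); c=env.camera_params(n); d=z['d']; out=[]
    for u,v in us:
        w=d[v-1:v+2,u-1:u+2]; w=w[w>0]; k=np.median(w) if len(w) else 0
        out.append(to_world(n,z,c,u,v,k))
    return np.array(out)
def to_world(n,z,c,u,v,k):
    u,v,k=map(np.asarray,(u,v,k))
    P=np.stack([(u-c['cx'])/c['fx']*k,(v-c['cy'])/c['fy']*k,k],-1)
    if n=='wrist':
        T=np.array(c['T_tool_cam']); q=z['rot']; Rt=R.from_quat(np.r_[q[1:],q[0]]).as_matrix()
        return (P@T[:3,:3].T+T[:3,3])@Rt.T+z['pos']
    Rm=cv2.Rodrigues(np.array(c['rvec'],float))[0]
    return (P-np.array(c['tvec']).ravel())@Rm
def cloud(n,f):
    z=np.load(f'pics/{f}.npz'); v,u=np.indices(z['d'].shape); return to_world(n,z,env.camera_params(n),u,v,z['d']),z['p'],z['d']>0
def quat(M): q=R.from_matrix(M).as_quat(); return np.r_[q[3],q[:3]]
def down(yaw): # tool y horizontal at angle yaw from world y ; yaw=0 -> start?
    return quat(R.from_euler('z',yaw).as_matrix()@np.diag([1,-1,-1.]))
E
python3 - <<'E'
from h import *
a,_=snap('scene','scene0'); b,_=snap('side','side0'); c,_=snap('wrist','wrist0')
o=env.observe(); print(o['tcp_rot'],env.tip_reach,env.camera_params('wrist'))
for n in('scene','side'):
    c=env.camera_params(n);Rm=cv2.Rodrigues(np.array(c['rvec'],float))[0];print(n,-Rm.T@np.array(c['tvec']).ravel(),Rm[2])
E
```

```text
[-5.30273891e-04  7.07115250e-01  7.07098032e-01 -3.39500338e-04] 0.011 {'fx': 316.6812509593424, 'fy': 316.6812509593424, 'cx': 249.5093049463287, 'cy': 188.9433314101853, 'T_tool_cam': array([[-6.92113869e-05, -9.64858319e-01, -2.62770659e-01,
         6.80938627e-02],
       [ 9.99999994e-01, -8.80031319e-05,  5.97447503e-05,
         3.44917863e-04],
       [-8.07698603e-05, -2.62770653e-01,  9.64858320e-01,
        -1.33869489e-01],
       [ 0.00000000e+00,  0.00000000e+00,  0.00000000e+00,
         1.00000000e+00]])}
scene [-0.18129719 -0.48309016  0.70633489] [ 0.69020216  0.43222166 -0.58034939]
side [ 0.39107432 -0.81198914  0.81742811] [ 0.15188976  0.72012686 -0.67701315]
```

View pics/scene0.png

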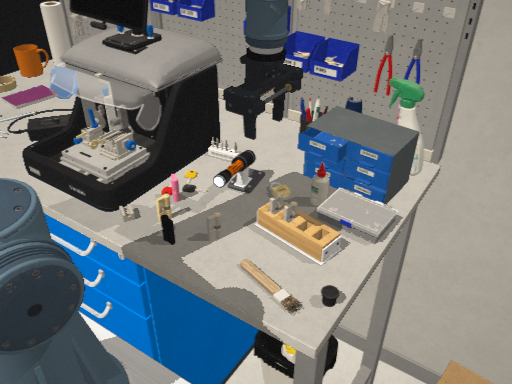

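View pics/wrist0.png

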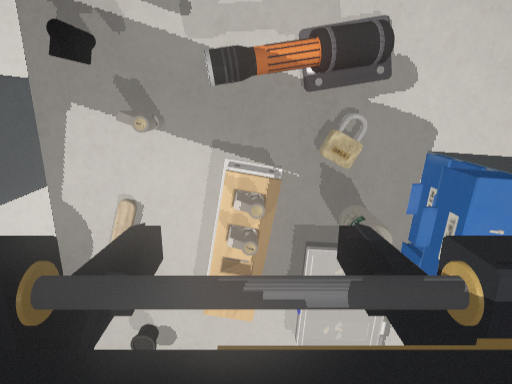

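Run:
```python
from h import *
p=cv2.imread('pics/scene0.png')[150:265,105:350]; cv2.imwrite('pics/c1.png',cv2.resize(p,None,fx=3.2,fy=3.2,interpolation=cv2.INTER_CUBIC))
print(world('scene','scene0',[(165,198),(164,212),(168,225),(214,217),(175,187),(127,212),(167,190),(278,207),(292,212),(307,222),(322,238)]).round(3))
print(world('wrist','wrist0',[(72,35),(140,122),(259,212),(252,248),(347,148),(214,66),(260,62),(300,56),(235,268)]).round(3))
```

```text
[[ 0.445  0.181  0.062]
 [ 0.442  0.186  0.022]
 [ 0.383  0.116  0.055]
 [ 0.452  0.046  0.063]
 [ 0.509  0.21   0.045]
 [ 0.401  0.265  0.014]
 [ 0.529  0.259  0.006]
 [ 0.573 -0.042  0.053]
 [ 0.565 -0.082  0.061]
 [ 0.578 -0.114  0.039]
 [ 0.54  -0.171  0.047]]
[[ 0.402  0.132  0.047]
 [ 0.466  0.05   0.061]
 [ 0.584 -0.039  0.077]
 [ 0.577 -0.079  0.077]
 [ 0.687  0.018  0.017]
 [ 0.545  0.098  0.102]
 [ 0.584  0.102  0.093]
 [ 0.618  0.107  0.089]
 [ 0.557 -0.129  0.031]]
```

View pics/c1.png

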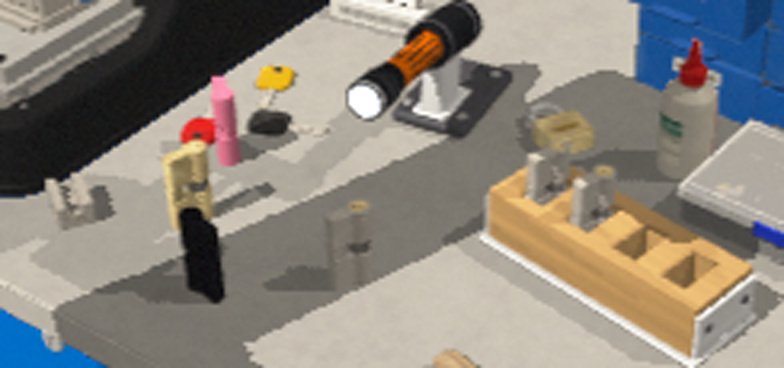

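View pics/side0.png

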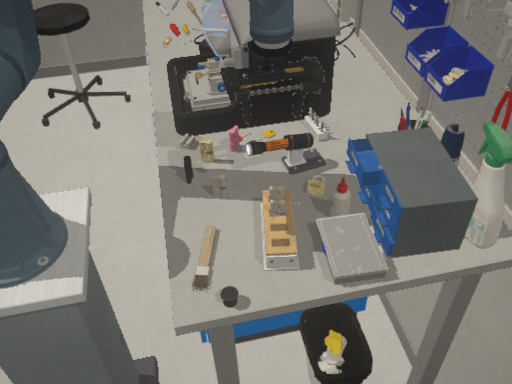

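```bash
cat >> h.py <<'E'
def top(n,f,c,r,z0,z1,mask=None):
    X,p,ok=cloud(n,f); m=ok&(np.hypot(X[...,0]-c[0],X[...,1]-c[1])<r)&(X[...,2]>z0)&(X[...,2]<z1)
    Q=X[m]; rc=cv2.minAreaRect((Q[:,:2]*1000).astype(np.float32)); b=cv2.boxPoints(rc)
    e=b[1]-b[0]; e2=b[2]-b[1]; L=e if np.hypot(*e)>np.hypot(*e2) else e2
    return len(Q),np.round(rc[0],1),np.round(rc[1],1),round(np.degrees(np.arctan2(L[1],L[0])),1),np.median(Q[:,2]).round(4)
E
python3 - <<'E'
from h import *
f=('wrist','wrist0')
print('nickel',top(*f,(.462,.05),.04,.055,.07))
print('rack',top(*f,(.57,-.07),.13,.042,.05))
print('stockA',top(*f,(.58,-.04),.022,.07,.085),top(*f,(.574,-.08),.022,.07,.085))
s=('scene','scene0')
print('brass',top(*s,(.445,.185),.035,.055,.07),'nick',top(*s,(.46,.048),.035,.055,.07))
print('rack',top(*s,(.565,-.12),.13,.042,.05))
print('stock',top(*s,(.58,-.04),.025,.07,.085),top(*s,(.574,-.08),.025,.07,.085))
print('oil',top(*s,(.68,-.1),.08,.06,.13), top('side','side0',(.68,-.1),.08,.06,.13))
# torch
print(env.observe()['t'])
env.reach([.449,.185,.25],down(np.pi/2)) ; snap('wrist','wb')
print('brass',top('wrist','wb',(.449,.185),.04,.055,.07))
E
```

```text
nickel (433, array([457.7,  50.1]), array([16.7, 32.9]), np.float32(-12.4), np.float64(0.0607))
rack (4109, array([ 610.1, -107.1]), array([185. , 158.3]), np.float32(79.9), np.float64(0.0447))
stockA (383, array([575.5, -34.3]), array([16.8, 30.8]), np.float32(-27.4), np.float64(0.0767)) (359, array([567.8, -77.8]), array([16.8, 30.2]), np.float32(-8.6), np.float64(0.0766))
brass (86, array([442.5, 186.1]), array([19.2, 32.4]), np.float32(-0.2), np.float64(0.0624)) nick (96, array([454.7,  51.7]), array([18.1, 32.5]), np.float32(-26.2), np.float64(0.0623))
rack (1207, array([ 607.8, -108.1]), array([190.4, 162.8]), np.float32(80.4), np.float64(0.047))
stock (81, array([571.8, -36. ]), array([18.1, 31.2]), np.float32(-29.1), np.float64(0.0784)) (77, array([564.5, -79.1]), array([18.3, 29.3]), np.float32(-7.3), np.float64(0.0788))
oil (478, array([722.7, -68.4]), array([62.3, 77.2]), np.float32(-2.8), np.float64(0.103)) (498, array([720.8, -81.3]), array([63.4, 64.4]), np.float32(-73.0), np.float64(0.0916))
0.15
brass (370, array([445.6, 187.5]), array([17. , 32.1]), np.float32(-6.5), np.float64(0.0607))
```

View pics/wb.png

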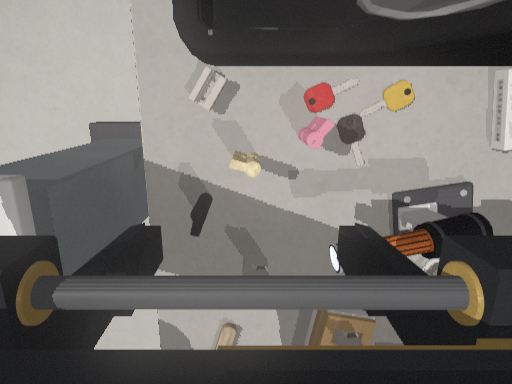

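```bash
cat >> h.py <<'E'
def pca(n,f,c,r,z0,z1):
    X,p,ok=cloud(n,f); m=ok&(np.hypot(X[...,0]-c[0],X[...,1]-c[1])<r)&(X[...,2]>z0)&(X[...,2]<z1)
    Q=X[m][:,:2]; mu=Q.mean(0); w,V=np.linalg.eigh(np.cov((Q-mu).T)); a=V[:,1]; a*=np.sign(a[0]); b=np.array([-a[1],a[0]])
    s=(Q-mu)@a; t=(Q-mu)@b; lo,hi=np.percentile(s,[1,99]); l2,h2=np.percentile(t,[1,99])
    return mu+a*(lo+hi)/2+b*(l2+h2)/2, np.arctan2(a[1],a[0]), (hi-lo,h2-l2)
def dn(th): return down(np.pi/2+th) # close along direction th from world x
E
python3 - <<'E'
from h import *
c,th,s=pca('wrist','wb',(.4456,.1875),.03,.055,.07); print('brass',c,np.degrees(th),s)
for c2 in ((.462,.05),(.577,-.036),(.57,-.079)):
    z=.055 if c2[0]<.5 else .07
    a=pca('wrist','wrist0',c2,.024,z,z+.015);print(a[0],np.degrees(a[1]),a[2])
env.clamp(5) if 0 else None
env.line_to([*c,.10],dn(th),v=.2); env.line_to([*c,.049],dn(th),v=.08)
env.clamp(25); o=env.observe(); print(o['width'],o['finger_force'],o['force'],o['t'])
env.line_to([*c,.16],v=.15); o=env.observe(); print(o['width'],o['finger_force'])
# look at the rack with empty pockets
r=np.radians(-9); env.reach([.555,-.145,.24],dn(r)); snap('wrist','wr'); print(env.observe()['t'])
E
```

```text
brass [0.44576203 0.18896711] -14.850183799919721 (np.float64(0.031367174121509196), np.float64(0.01591694758334379))
[0.45817995 0.0514428 ] -20.36463369194737 (np.float64(0.032140210653019696), np.float64(0.015527659711803692))
[ 0.57401641 -0.03467584] -18.639201247635707 (np.float64(0.03170247701688625), np.float64(0.015971321876739768))
[ 0.56679511 -0.07582268] -18.972695842636753 (np.float64(0.031813798689223446), np.float64(0.015288878268016608))
0.36735822357363834 24.9993840866955 [-0.39643621 -0.49428041  1.24772758] 3.6667
0.3648399316038895 24.99976219920427
5.9583
```

View pics/wr.png

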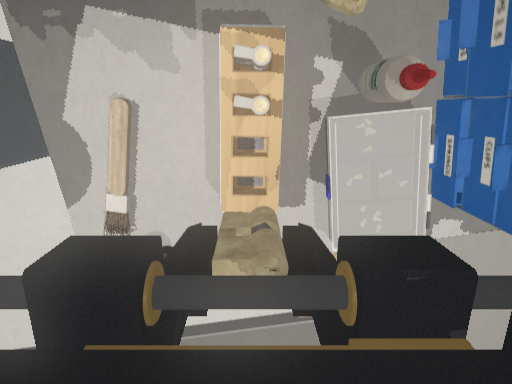

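Run:
```python
import cv2
p=cv2.imread('pics/wr.png'); a=cv2.resize(p[15:285,195:315],None,fx=2,fy=2,interpolation=cv2.INTER_CUBIC)
b=cv2.resize(p[125:205,215:295],None,fx=6.75,fy=6.75,interpolation=cv2.INTER_CUBIC)
cv2.imwrite('pics/c2.png',cv2.hconcat([a,b]))
```

```text
(no output)
```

View pics/c2.png

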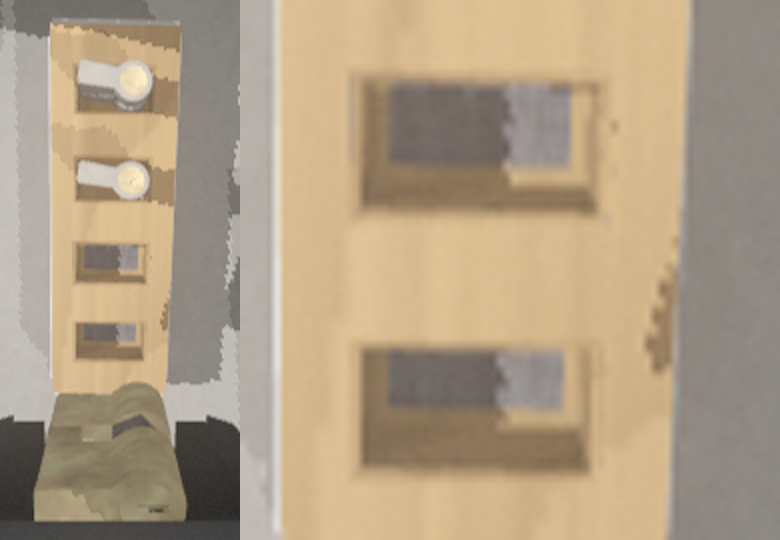

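```bash
cat >> h.py <<'E'
def inhand(f):
    X,p,ok=cloud('wrist',f); z=np.load(f'pics/{f}.npz'); q=z['rot']; Rt=R.from_quat(np.r_[q[1:],q[0]]).as_matrix()
    T=(X-z['pos'])@Rt; m=ok&(abs(T[...,0])<.02)&(abs(T[...,1])<.03)
    for lo,hi in ((.014,.022),(.022,.030),(.030,.038),(.038,.046)):
        Q=T[m&(T[...,2]>lo)&(T[...,2]<hi)]
        if len(Q)>20: print(lo,len(Q),'y',np.percentile(Q[:,1],[1,99]).round(4),'xfront',np.percentile(Q[:,0],[95,99]).round(4),'xflat',np.median(Q[Q[:,1]<-.005,0]).round(4))
    Q=T[m]; print('zmax',np.percentile(Q[Q[:,2]<.07][:,2],99.5))
def pix(f,uv,zz):
    z=np.load(f'pics/{f}.npz'); c=env.camera_params('wrist'); a=to_world('wrist',z,c,*uv,.1); b=to_world('wrist',z,c,*uv,.5)
    return a+(b-a)*(zz-a[2])/(b[2]-a[2])
E
python3 - <<'E'
from h import *
inhand('wr')
A=pix('wr',(250.2,146.3),.0447);B=pix('wr',(249.7,185.7),.0447);print(A,B,np.linalg.norm(A-B),np.degrees(np.arctan2(-(A-B)[0],(A-B)[1])))
for u in ((232,136),(268.3,136),(232,156.4),(268.3,156.4)): print(pix('wr',u,.0447).round(4))
X,p,ok=cloud('wrist','wr'); m=ok&(X[...,2]>.041)&(X[...,2]<.049)&(X[...,0]<.625)&(X[...,0]>.5)&(X[...,1]>-.16); Q=X[m];print(np.median(Q[:,2]))
lf=[];rt=[]
for y in np.arange(-.15,-.0,.01):
    s=Q[abs(Q[:,1]-y)<.004]; lf.append([y,np.percentile(s[:,0],1)]); rt.append([y,np.percentile(s[:,0],99)])
print([np.degrees(np.arctan(np.polyfit(*np.array(k).T,1)[0])) for k in (lf,rt)],np.array(lf)[3],np.array(rt)[3])
E
```

```text
0.014 199 y [-0.0158  0.0115] xfront [0.0075 0.0079] xflat 0.004
0.022 494 y [-0.0153  0.0161] xfront [0.0078 0.008 ] xflat 0.0041
0.03 276 y [-0.0155  0.0158] xfront [0.008  0.0084] xflat 0.0043
0.038 244 y [-0.0155  0.0157] xfront [0.008  0.0081] xflat 0.0043
zmax 0.04740162021317605
[ 0.5592747 -0.1195437  0.0447   ] [ 0.55219488 -0.16116892  0.0447    ] 0.042223018857537424 -9.652779768324166
[ 0.5424 -0.1062  0.0447]
[ 0.5793 -0.112   0.0447]
[ 0.5388 -0.127   0.0447]
[ 0.5763 -0.1329  0.0447]
0.04477714506492225
[np.float64(9.783854536990514), np.float64(9.459794637127244)] [-0.12        0.52799941] [-0.12        0.59056544]
```

```bash
cat >> h.py <<'E'
RY=np.radians(-9.6)
def place(P,dx):
    # dx: part centre offset in tool x
    q=dn(RY); xt=R.from_quat(np.r_[q[1:],q[0]]).as_matrix()[:,0]; c=np.array(P)-xt[:2]*dx
    env.reach([*c,.16],q); env.line_to([*c,.102],v=.15)
    f0=env.observe()['force']
    for z in (.094,.090,.086,.082,.074,.067):
        env.line_to([*c,z],v=.04); f=env.observe()['force']-f0; print(z,f.round(1))
        if np.linalg.norm(f)>12: print('STOP'); return c,False
    return c,True
E
python3 - <<'E'
from h import *
c,ok=place((.5522,-.1612),-.0004)
if ok:
    env.line_to([*c,.0655],v=.03); print(env.observe()['force']); env.open_gripper(); env.line_to([*c,.17],v=.2)
    env.reach([.458,.051,.22],dn(RY)); snap('wrist','wn'); print(pca('wrist','wn',(.458,.051),.026,.055,.07),top('wrist','wn',(.458,.051),.026,.055,.07))
print(env.observe()['t'])
z=np.load('pics/wn.npz')['p'][:,:,::-1] if ok else cv2.imread('pics/wr.png')
cv2.imwrite('pics/c3.png',np.ascontiguousarray(z))
E
```

```text
0.094 [-0.9 -0.6 -0.9]
0.09 [-2.1 -0.2 -1.3]
0.086 [-1.6 -0.8 -1.5]
0.082 [-0.2 -0.2 -0.6]
0.074 [-1.5 -1.2 -0.9]
0.067 [-1.1 -0.6 -0.1]
[-1.51464815 -0.12805488 -0.89114664]
(array([0.45763647, 0.05162202]), np.float64(-0.3618214372785334), (np.float64(0.03145314228162562), np.float64(0.01585495301502869))) (450, array([457.3,  50.3]), array([16.8, 32.6]), np.float32(-13.3), np.float64(0.0607))
11.5417
```

View pics/c3.png

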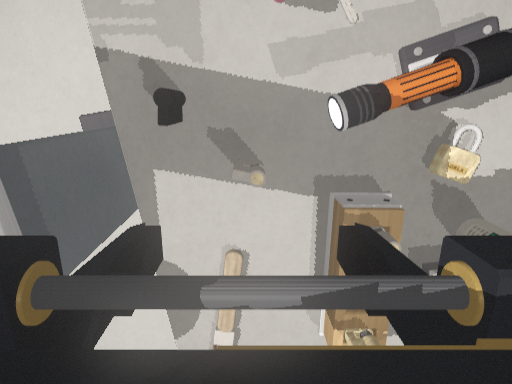

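Run:
```python
from h import *
c=np.array([.4576,.0513]); th=np.radians(-17)
env.line_to([*c,.10],dn(th),v=.2); env.line_to([*c,.049],dn(th),v=.08)
env.clamp(25); o=env.observe(); print(o['width'],o['force'],o['t'])
env.line_to([*c,.16],v=.15); env.reach([.556,-.15,.24],dn(RY)); snap('wrist','wr2'); inhand('wr2'); print(env.observe()['t'])
p=cv2.imread('pics/wr2.png')
cv2.imwrite('pics/c4.png',cv2.resize(p[10:290,180:330],None,fx=2.1,fy=2.1,interpolation=cv2.INTER_CUBIC))
```

```text
0.3631271421471657 [ 0.82709085 -0.59693952  0.18608445] 13.9583
0.014 189 y [-0.0156  0.0105] xfront [0.0072 0.0075] xflat 0.0051
0.022 502 y [-0.0149  0.0161] xfront [0.0076 0.0078] xflat 0.0051
0.03 276 y [-0.0155  0.0158] xfront [0.0077 0.008 ] xflat 0.0054
0.038 229 y [-0.0152  0.0158] xfront [0.0076 0.0078] xflat 0.0054
zmax 0.04745100610981468
15.8417
```

View pics/c4.png

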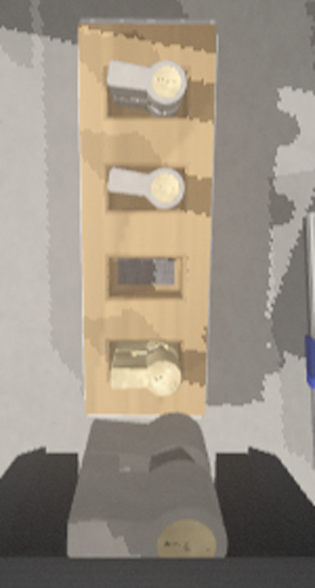

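Run:
```python
import h
from h import *
A=pix('wr2',(249.5,141.4),.0447);print(A)
h.RY=np.radians(-9.6+3.0)
c,ok=place((.5591,-.1195),-.0003)
if ok:
    env.line_to([*c,.0655],v=.03); print(env.observe()['force']); env.open_gripper(); env.line_to([*c,.17],v=.2)
    env.reach([.60,.05,.27],dn(np.radians(-9.6))); snap('wrist','wt'); snap('scene','s2')
print(env.observe()['t'])
```

```text
[ 0.55983341 -0.11922545  0.0447    ]
0.094 [0.6 0.6 0.7]
0.09 [ 1.1  1.1 -0.1]
0.086 [1.7 0.1 0.5]
0.082 [1.8 0.8 0.5]
0.074 [1.6 0.5 1. ]
0.067 [ 1.4 -0.5  0.2]
[ 0.10135446 -0.80220344 -1.54623835]
21.3583
```

Run:
```python
from h import *
X,p,ok=cloud('wrist','wt'); hsv=cv2.cvtColor(p,cv2.COLOR_RGB2HSV)
m=ok&(hsv[...,0]<18)&(hsv[...,1]>170)&(hsv[...,2]>60)&(X[...,2]>.06); Q=X[m]; print(len(Q),Q.mean(0),Q.min(0),Q.max(0))
mu=Q[:,:2].mean(0); w,V=np.linalg.eigh(np.cov((Q[:,:2]-mu).T)); a=V[:,1]*-np.sign(V[0,1]); print('dir orange',a,np.degrees(np.arctan2(-a[1],-a[0])))
# all torch/sleeve points high up
m=ok&(X[...,2]>.062)&(abs(X[...,0]-.6)<.12)&(abs(X[...,1]-.1)<.07); Q=X[m]
s=(Q[:,:2]-mu)@a; t=(Q[:,:2]-mu)@np.array([-a[1],a[0]])
for k in np.arange(-.1,.1,.01):
    n=abs(s-k)<.005
    if n.sum()>8: print(k.round(2),n.sum(),'t',np.percentile(t[n],[1,99]).round(4),'ztop',np.percentile(Q[n,2],97).round(4))
a_=cv2.imread('pics/wt.png'); b=cv2.imread('pics/s2.png')[185:270,240:350]
cv2.imwrite('pics/c5.png',cv2.hconcat([a_[:300],cv2.resize(b,(288,300),interpolation=cv2.INTER_CUBIC)]))
```

```text
<stdin>:3: RuntimeWarning: Mean of empty slice.
  ret = um.true_divide(
Traceback (most recent call last):
ValueError: zero-size array to reduction operation minimum which has no identity
```

Run:
```python
from h import *
a_=cv2.imread('pics/wt.png'); b=cv2.imread('pics/s2.png')[185:270,240:350]
cv2.imwrite('pics/c5.png',cv2.hconcat([a_[:300],cv2.resize(b,(288,300),interpolation=cv2.INTER_CUBIC)]))
X,p,ok=cloud('wrist','wt'); print(np.load('pics/wt.npz')['pos'],ok.mean(),np.percentile(X[ok],[1,50,99],axis=0))
hsv=cv2.cvtColor(p,cv2.COLOR_RGB2HSV); m=(hsv[...,0]<18)&(hsv[...,1]>170); print(m.sum(),np.argwhere(m).mean(0),hsv[m].mean(0),ok[m].mean(),X[m].mean(0))
```

```text
[0.59919188 0.04936911 0.26798098] 0.9960428873697916 [[ 1.09774480e-01 -2.16336333e-01 -2.66767992e-01]
 [ 6.05372169e-01  7.18133228e-02 -1.57998980e-04]
 [ 9.07356559e-01  2.49875061e-01  3.59637033e-01]]
0 [nan nan] [nan nan nan] nan [nan nan nan]<stdin>:5: RuntimeWarning: Mean of empty slice.
  ret = um.true_divide(
  ret = ret.dtype.type(ret / rcount)
```

View pics/c5.png

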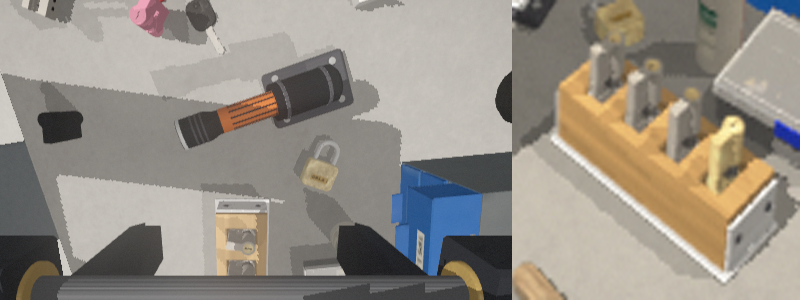

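Run:
```python
from h import *
X,p,ok=cloud('wrist','wt'); hsv=cv2.cvtColor(p,cv2.COLOR_RGB2HSV)
box=np.zeros(ok.shape,bool); box[85:140,210:285]=1
m=ok&box&(X[...,2]>.07); Q=X[m]; print(len(Q),Q.mean(0))
mu=Q[:,:2].mean(0); w,V=np.linalg.eigh(np.cov((Q[:,:2]-mu).T)); a=V[:,1]*-np.sign(V[0,1]); print('dir',a,np.degrees(np.arctan2(-a[1],-a[0])))
print('lens,mouth px', [X[v,u].round(4) for u,v in ((183,134),(276,102),(250,112),(224,119))])
m=ok&(X[...,2]>.07)&(abs(X[...,0]-.6)<.13)&(abs(X[...,1]-.12)<.07); Q=X[m]; col=hsv[m]
s=(Q[:,:2]-mu)@a; t=(Q[:,:2]-mu)@np.array([-a[1],a[0]])
for k in np.arange(-.1,.1,.01):
    n=abs(s-k)<.005
    if n.sum()>8: print(k.round(2),n.sum(),'t',np.percentile(t[n],[1,99]).round(4),'ztop',np.percentile(Q[n,2],97).round(4),'sat',np.median(col[n,1]))
# final key position from scene/ wrist view
print('brass',pca('scene','s2',(.552,-.161),.028,.068,.085),pca('scene','s2',(.559,-.12),.022,.068,.085))
```

```text
2143 [0.60804663 0.10921597 0.08979252]
dir [-0.98023505 -0.19783641] 11.410466809162491
lens,mouth px [array([0.5438, 0.0989, 0.1009]), array([0.6352, 0.1129, 0.0891]), array([0.6093, 0.1079, 0.0896]), array([0.5838, 0.1058, 0.0939])]
-0.09 242 t [-0.0131  0.0208] ztop 0.0869 sat 11.0
-0.08 401 t [-0.0148  0.0216] ztop 0.0887 sat 8.0
-0.07 384 t [-0.0146  0.0205] ztop 0.0901 sat 12.0
-0.06 412 t [-0.0151  0.0489] ztop 0.0927 sat 16.0
-0.05 1040 t [-0.0149  0.0484] ztop 0.3372 sat 20.0
-0.04 6117 t [-0.0105  0.0676] ztop 0.3445 sat 28.0
-0.03 6437 t [-0.0117  0.0665] ztop 0.3588 sat 21.0
-0.02 4336 t [-0.0081  0.0646] ztop 0.36 sat 16.0
-0.01 4172 t [-0.0077  0.0497] ztop 0.36 sat 15.0
-0.0 4158 t [-0.008   0.0457] ztop 0.3601 sat 10.0
0.01 4158 t [-0.0087  0.0419] ztop 0.3601 sat 25.0
0.02 4067 t [-0.009   0.0381] ztop 0.3601 sat 15.0
0.03 3942 t [-0.0095  0.0309] ztop 0.3601 sat 7.0
0.04 4017 t [-0.012   0.0271] ztop 0.3602 sat 7.0
0.05 3404 t [-0.0137  0.0235] ztop 0.3598 sat 8.0
0.06 8711 t [-0.009   0.0452] ztop 0.3441 sat 15.0
0.07 2969 t [-0.0125  0.046 ] ztop 0.332 sat 10.0
brass (array([ 0.54806171, -0.16088286]), np.float64(-0.18971696390509932), (np.float64(0.03150966607470114), np.float64(0.016182183696262793))) (array([ 0.55604106, -0.1195439 ]), np.float64(-0.23406601741600136), (np.float64(0.03235821884201767), np.float64(0.016950466053836016)))
```

Run:
```python
from h import *
X,p,ok=cloud('wrist','wt')
mu=np.array([.608,.1092])
m=ok&(X[...,2]>.07)&(X[...,2]<.125)&(abs(X[...,0]-.6)<.14)&(abs(X[...,1]-.12)<.07)
m[290:]=0; Q=X[m]
for it in range(2):
    a=np.array([-.980,-.198]) if it==0 else a
    s=(Q[:,:2]-mu)@a; t=(Q[:,:2]-mu)@np.array([-a[1],a[0]]); C=[]
    for k in np.arange(-.1,.1,.01):
        n=(abs(s-k)<.005)&(abs(t)<.035)
        if n.sum()>8:
            r=np.percentile(t[n],[2,98]); C.append([k,r.mean()]); 
            if it: print(k.round(2),n.sum(),'t',r.round(4),'ztop',np.percentile(Q[n,2],97).round(4))
    C=np.array(C); f=np.polyfit(*C.T,1); print(f); b=np.array([-a[1],a[0]]); mu=mu+b*f[1]; a=a+b*f[0]; a/=np.linalg.norm(a)
print(mu,a,np.degrees(np.arctan2(-a[1],-a[0])),'lens s',np.percentile(s[abs(t)<.02],99.5))
```

```text
[-0.04238664  0.00010246]
-0.09 250 t [-0.0163  0.0164] ztop 0.0869
-0.08 398 t [-0.0177  0.0178] ztop 0.0888
-0.07 385 t [-0.0171  0.017 ] ztop 0.0901
-0.06 395 t [-0.0174  0.0172] ztop 0.092
-0.05 398 t [-0.0173  0.0169] ztop 0.094
-0.04 400 t [-0.0171  0.0172] ztop 0.0966
-0.03 442 t [-0.0176  0.0175] ztop 0.0967
-0.02 291 t [-0.0151  0.0156] ztop 0.0901
-0.01 265 t [-0.0117  0.0116] ztop 0.091
-0.0 263 t [-0.0115  0.0117] ztop 0.0921
0.01 266 t [-0.0117  0.0115] ztop 0.0933
0.02 264 t [-0.0116  0.0114] ztop 0.0943
0.03 264 t [-0.0113  0.0111] ztop 0.0975
0.04 316 t [-0.0133  0.0132] ztop 0.0995
0.05 327 t [-0.0141  0.0138] ztop 0.101
0.06 325 t [-0.014   0.0139] ztop 0.1019
0.07 174 t [-0.0142  0.0141] ztop 0.1028
[-5.88999823e-04 -4.27058630e-05]
[0.60801361 0.10914177] [-0.98779337 -0.15576991] 8.96145120570106 lens s 0.06935301638976431
```

```bash
cat >> h.py <<'E'
def tpose(org,phi,e,sg,back=.008):
    # phi: heading of lens dir relative to -x ; e: elevation of beam (+ = down)
    ah=np.array([-np.cos(phi),-np.sin(phi),0]); up=np.array([0,0,1.])
    d=ah*np.cos(e)-up*np.sin(e); tz=-ah*np.sin(e)-up*np.cos(e); x=sg*d; y=np.cross(tz,x)
    return np.array(org)+tz*back, quat(np.c_[x,y,tz]), d
KEY=np.array([.552,-.161,.078]); MU=np.array([.60801,.10914]); A=np.array([-.98779,-.15577]); PH=np.radians(8.96)
ORG=np.r_[MU+A*.007,.083]
E
python3 - <<'E'
from h import *
D=np.degrees
for sg in (1,-1):
    p,q,d=tpose(ORG,PH,np.radians(-10),sg); j=env.inverse_kinematics(p,q); print('grasp',sg,p.round(3),None if j is None else np.round(j,2))
    for ph in (-40,-15,0,15,30):
        for e in (50,55,62):
            p,q,d=tpose(KEY,np.radians(ph),np.radians(e),sg); p=p-d*.163; j=env.inverse_kinematics(p,q)
            print(sg,ph,e,p.round(3),None if j is None else np.round(j,2))
E
```

```text
grasp 1 [0.6   0.108 0.075] [-0.    0.56  1.49 -0.03  1.26 -1.72]
1 -40 50 [ 0.637 -0.232  0.198] [-0.44  0.16  1.99 -1.    0.24 -0.42]
1 -40 55 [ 0.629 -0.225  0.207] None
1 -40 62 [ 0.616 -0.215  0.218] [-0.39  0.12  2.13  4.16  0.32  0.72]
1 -15 50 [ 0.659 -0.19   0.198] [-0.55  0.14  2.02  1.04  0.26 -2.79]
1 -15 55 [ 0.649 -0.187  0.207] [-0.57  0.1   2.09  1.53  0.25  3.  ]
1 -15 62 [ 0.633 -0.183  0.218] [-0.6   0.07  2.18  2.08  0.34  2.44]
1 0 50 [ 0.663 -0.161  0.198] [-0.61  0.15  2.01  1.17  0.5  -3.11]
1 0 55 [ 0.652 -0.161  0.207] [-0.65  0.12  2.07  1.4   0.53  2.93]
1 0 62 [ 0.636 -0.161  0.218] [-0.71  0.09  2.16  1.67  0.61  2.64]
1 15 50 [ 0.659 -0.132  0.198] [-0.66  0.18  1.97  1.14  0.74  3.  ]
1 15 55 [ 0.649 -0.135  0.207] [-0.71  0.16  2.03  1.28  0.79  2.84]
1 15 62 [ 0.633 -0.139  0.218] [-0.78  0.15  2.1   1.45  0.88  2.65]
1 30 50 [ 0.648 -0.106  0.198] [-0.69  0.23  1.91  1.06  0.97  2.86]
1 30 55 [ 0.639 -0.111  0.207] [-0.75  0.22  1.95  1.17  1.02  2.75]
1 30 62 [ 0.624 -0.119  0.218] [-0.82  0.22  2.    1.29  1.11  2.61]
grasp -1 [0.6   0.108 0.075] 
[... 357 characters left out ...]
4]
-1 -15 62 [ 0.633 -0.183  0.218] [-0.6   0.07  2.18  2.08  0.34 -0.7 ]
-1 0 50 [ 0.663 -0.161  0.198] [-0.61  0.15  2.01  1.17  0.5   0.03]
-1 0 55 [ 0.652 -0.161  0.207] [-0.65  0.12  2.07  1.4   0.53 -0.21]
-1 0 62 [ 0.636 -0.161  0.218] [-0.71  0.09  2.16  1.67  0.61 -0.51]
-1 15 50 [ 0.659 -0.132  0.198] [-0.66  0.18  1.97  1.14  0.74 -0.14]
-1 15 55 [ 0.649 -0.135  0.207] [-0.71  0.16  2.03  1.28  0.79 -0.3 ]
-1 15 62 [ 0.633 -0.139  0.218] [-0.78  0.15  2.1   1.45  0.88 -0.5 ]
-1 30 50 [ 0.648 -0.106  0.198] [-0.69  0.23  1.91  1.06  0.97 -0.28]
-1 30 55 [ 0.639 -0.111  0.207] [-0.75  0.22  1.95  1.17  1.02 -0.39]
-1 30 62 [ 0.624 -0.119  0.218] [-0.82  0.22  2.    1.29  1.11 -0.53]
```

Run:
```python
from h import *
p,q,d=tpose(ORG,PH,np.radians(-10),-1); tz=(p-ORG)/.008
env.reach(p-tz*.13,q); env.line_to(p-tz*.05,v=.2); env.line_to(p,v=.06); print('F',env.observe()['force'],env.observe()['t'])
env.clamp(35); env.sleep(.3); o=env.observe(); print(o['width']*88,o['finger_force'],o['force'],o['ft_torque'])
for s in (.02,.045,.07,.10):
    env.line_to(p+d*s,v=.08); o=env.observe(); print(s,o['width']*88,o['force'].round(1),o['t'])
env.line_to(p+d*.10+np.array([0,0,.18]),v=.15); env.sleep(.3)
o=env.observe(); print(o['width']*88,o['finger_force'],o['force'],o['t']); snap('scene','s3'); snap('wrist','wt3')
```

```text
F [0.05140807 0.45605109 0.55816366] 24.1333
22.470095529715334 34.90524910390377 [-0.36788965 -0.56564984  0.53625535] [-0.05871947 -0.02245286 -0.02425562]
0.02 22.543537206726224 [ 0.5 -0.5 -0.9] 25.8417
0.045 22.66819852890708 [ 0.4 -0.1 -1.6] 26.3
0.07 22.58419652254196 [ 0.3  0.5 -0.7] 26.7583
0.1 22.3687240495215 [-0.3  0.4 -0.8] 27.2833
22.282305460205897 34.92564707994461 [-0.4984503  -0.38989833 -2.15878684] 28.9333
```

Torch is out and held (22 mm width, about 1.5 N weight). Now swing lens down and measure the beam geometry from depth.

Run:
```python
from h import *
p,q,d=tpose(KEY,np.radians(15),np.radians(53),-1); p=p-d*.163
env.reach(p-d*.09,q); env.line_to(p,v=.1); env.sleep(.5); o=env.observe(); print(o['tcp_pos']-p,o['width']*88,o['force'],o['t'])
for n in('scene','side','wrist'): snap(n,'f_'+n)
org=KEY-d*.163; b=np.cross(d,[0,0,1]);b/=np.linalg.norm(b); c=np.cross(d,b)
for n in('scene','side','wrist'):
    X,pp,ok=cloud(n,'f_'+n); Y=X-org; s=Y@d; t=Y@b; r=Y@c; hsv=cv2.cvtColor(pp,cv2.COLOR_RGB2HSV)
    for lo,hi in ((-.09,-.05),(-.05,-.025),(.02,.03),(.035,.06)):
        m=ok&(s>lo)&(s<hi)&(np.hypot(t,r)<.024)
        if m.sum()>15: print(n,lo,m.sum(),'t',np.percentile(t[m],[2,98]).round(4),'r',np.percentile(r[m],[2,98]).round(4))
    m=ok&(np.hypot(t,r)<.017)&(s<.12); print(n,'s range',np.percentile(s[m],[1,99]).round(4))
    m=ok&(np.linalg.norm(X[...,:2]-KEY[:2],axis=2)<.03)&(X[...,2]>.068)&(X[...,2]<.085); print(' key pts',m.sum(),X[m].mean(0), 'bright',hsv[m][:,2].mean() if m.any() else 0)
```

```text
[3.30103846e-05 4.38468758e-06 4.99388579e-05] 22.389617683955052 [ 0.89758972  0.94565519 -1.66018903] 31.8083
scene 0.02 31 t [-0.0094  0.0025] r [-0.0135 -0.0019]
scene 0.035 160 t [-0.0121  0.0161] r [-0.0151  0.0015]
scene s range [0.0216 0.0651]
 key pts 108 [ 0.54729361 -0.16275346  0.07661841] bright 201.35185185185185
side -0.09 294 t [-0.015   0.0044] r [-0.0152  0.0049]
side -0.05 170 t [-0.0153  0.0043] r [-0.0128  0.0051]
side s range [-0.0898  0.0627]
 key pts 126 [ 0.5536191  -0.16604711  0.07498494] bright 182.9206349206349
wrist -0.09 7281 t [-0.0117  0.0107] r [-0.015  -0.0037]
wrist -0.05 3702 t [-0.0112  0.0114] r [-0.0127 -0.0011]
wrist 0.02 974 t [-0.0101  0.0125] r [-0.0102  0.0013]
wrist 0.035 432 t [-0.0131  0.0158] r [-0.0093  0.0035]
wrist s range [-0.0875  0.0372]
 key pts 0 [nan nan nan] bright 0<stdin>:12: RuntimeWarning: Mean of empty slice.
  ret = um.true_divide(
```

Run:
```python
from h import *
_,q,d=tpose(KEY,np.radians(15),np.radians(53),-1)
org=KEY-d*.163; b=np.cross(d,[0,0,1]);b/=np.linalg.norm(b); c=np.cross(d,b)
for n in('wrist','side','scene'):
    X,pp,ok=cloud(n,'f_'+n); Y=X-org; s=Y@d; t=Y@b; r=Y@c
    for k in np.arange(-.09,.07,.01):
        m=ok&(abs(s-k)<.005)&(abs(t)<.004)&(abs(r)<.025)
        if m.sum()>3: print(n,k.round(2),m.sum(),np.percentile(r[m],[5,50]).round(4))
```

```text
wrist -0.09 253 [-0.0154 -0.0138]
wrist -0.08 791 [-0.0155 -0.0142]
wrist -0.07 725 [-0.0147 -0.0135]
wrist -0.06 657 [-0.014  -0.0129]
wrist -0.05 602 [-0.0133 -0.0122]
wrist -0.04 564 [-0.0127 -0.0116]
wrist -0.03 512 [-0.0121 -0.0109]
wrist -0.02 470 [-0.0114 -0.0103]
wrist -0.01 435 [-0.0107 -0.0096]
wrist -0.0 272 [-0.0099 -0.0089]
wrist 0.02 220 [-0.0083 -0.0074]
wrist 0.03 413 [-0.0103 -0.0085]
wrist 0.04 40 [-0.0097 -0.0088]
side -0.09 18 [-0.0133 -0.0063]
side -0.08 14 [-0.015  -0.0138]
side -0.07 12 [-0.0155 -0.0139]
side -0.06 11 [-0.0137 -0.0113]
side -0.05 11 [-0.0143 -0.0124]
side -0.04 18 [-0.0128 -0.0111]
side -0.03 12 [-0.0114 -0.0099]
side -0.02 5 [-0.0121 -0.0105]
side 0.06 4 [-0.0097 -0.0089]
scene 0.02 6 [-0.0126 -0.0099]
scene 0.03 18 [-0.0147 -0.0114]
scene 0.04 19 [-0.0158 -0.0109]
scene 0.05 18 [-0.0138 -0.0117]
scene 0.06 20 [-0.0139 -0.0114]
```

Run:
```python
from h import *
p,q,d=tpose(KEY,np.radians(15),np.radians(53),-1); tz=(p-KEY)/.008
env.line_to(p-d*.163-tz*.0125,v=.04); env.sleep(1.0); o=env.observe(); print(o['width']*88,o['finger_force'],o['force'],o['t'])
snap('wrist','g_w'); snap('scene','g_s')
a=cv2.imread('pics/g_s.png').astype(int)[185:270,240:350].max(2); b=cv2.imread('pics/s2.png').astype(int)[185:270,240:350].max(2); D=a-b
w=world('scene','g_s',[(u,v) for u in range(242,348,2) for v in range(187,268,2)]).reshape(53,41,3)
# beam light: brightened pixels at original depth
X,_,ok=cloud('scene','g_s'); Xs=X[185:270,240:350]; m=(D>25)&(Xs[...,2]<.09)&(Xs[...,2]>.03); print('lit centre',m.sum(),Xs[m].mean(0),'key brass',pca('scene','g_s',(.548,-.162),.028,.068,.085)[0])
ax=KEY-d*.163-tz*.0125+tz*.002; dd=d+.066*tz; dd/=np.linalg.norm(dd); L=ax+dd*.063; r=KEY-L; print('lens',L,'x',r@dd,'off',np.linalg.norm(r-dd*(r@dd)))
```

```text
22.387613835547818 34.910217225551605 [-0.07105422  0.03287998 -0.77724509] 33.4167
lit centre 64 [ 0.56937739 -0.09639457  0.07661327] key brass [ 0.54890795 -0.16165234]
lens [ 0.60531105 -0.14671535  0.16179492] x 0.10033763719576469 off 0.0002574399051670987
```

```bash
python3 -c "
from h import *
print(env.job_done())"
```

```text
the job is handed in; nothing more can be done
None
```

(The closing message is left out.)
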